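# Set the board holder's gap to the red gauge mark

## Robot

A 6-joint arm with a two-finger parallel gripper is mounted at the origin on the work surface. World frame = base frame: x ahead of the robot, y to its left, z up, the work surface at z = 0. Lengths are in mm, angles in rad, forces in N, time in s.
With the tool pointing down it reaches from about 400 to 925 mm from the base axis. Payload 3.4 kg.
Tool frame: the origin (TCP) lies midway between the tips of the shut fingers; the grasp point (between the pads) lies 19 mm behind it; z points along the fingers, y is the line along which they close (so a half turn about z gives the same grasp; the last joint's range is limited). The gripper opens to 85 mm and grips with 20 to 120 N. Pads are 22 mm wide; open, the fingers measure 114 mm over their backs; the gripper's body (76 mm by 85 mm) begins 54 mm behind the grasp point. The pads swing forward as they close: fully open they stand 13 mm farther back than shut.
Start: joints at [-1.248, 0.307, 1.506, -0, 1.328, -0.073], TCP at [222.197, -530.339, 231.305] pointing down, gripper open.
Joint ranges: [-3.12, 3.12], [-1.05, 2.28], [0.14, 2.33], [-1.42, 4.57], [0.1, 2.73], [-2.68, 2.68]. Speed limits (rad/s): [2.57, 2.57, 3.14, 3.14, 3.14, 3.14].

## Interface

Orientations are given as a rotation vector (axis times angle).
In Python, from cell import robot gives the robot as it stands.
- The arm moves only by the tool send_rows, never from a script. Its argument "steps" is a list of rows, each a list of 7 numbers: the shift along the tool's x, y, z in m, then the turn, a rotation vector about the tool's x, y, z in rad, then the opening in per cent of the stroke, from 0 (shut) to 100 (fully open). In form: [[tx, ty, tz, ax, ay, az, grip], ...]. A call has 1 to 8 rows; each row is the pose to reach, as a shift and turn from the pose commanded when the call began, along the tool's axes at that moment; what a row does not reach only later rows make up. A row lasts 1/8 s, in which the tool goes at most 62.5 mm and 10.7 degrees, less where a joint would pass 70% of its speed; a pose out of reach is approached as far as the arm can. A call with a gripper value outside its range is refused whole. The fingers move at their own pace and stop on an object; "grip_force" is the grip in N (left out, the last holds). Time passes only in rows, so rows that repeat a pose let the fingers close. It gives the time, the measured TCP pose, the force, the opening and the grip force at its end, in the units of the state.
- robot.state(): the state, without advancing time (a new reading comes with each control period).
- robot.capture(name): name is "side" or "top"; returns a dict with "img" (384x512x3 uint8, red, green, blue), "fx", "fy", "cx", "cy" (pixels), "R" (3x3) and "t" (3): a world point X has camera coordinates R X + t. Camera axes: x right, y down, z forward; pixel columns grow to the right and rows downward; lengths in mm; the calibration is good to about 2 mm. A picture is of the moment at which its call begins. There is no depth.
- robot.close_job(): hands the job in; it is judged then, once.
The state is a dict: "clock": time; "q": joint angles; "joint_velocities": joint speeds; "joint_torque": joint torques, N m; "eef_pos": TCP position; "eef_rot": TCP orientation; "contact_force": force on the tool from outside, world axes, zero at the start; "ft_torque": the same for the moment, N m; "width": opening from 0.0 (shut) to 1.0 (fully open); "gripper_force": force on a finger pad.
Only numpy, scipy, OpenCV 4.12 (cv2) and the standard library are available. Lean on these libraries where they do the work, as an engineer would, in place of code of your own. Each camera call takes 0.05 s, during which the arm holds its last target. There are 200 camera calls.

## Task

Set the circuit-board holder's gap for the next board: with a fingertip on its brass knurled wheel, roll the wheel until the middle of the sliding jaw's black pointer stands within the red gauge mark on the scale. Move the jaw only by rolling the wheel, without gripping the wheel or pressing hard on it, and never by pushing the jaw itself. Leave the loose things on the bench where they are, and finish with the hand clear of everything.

Things in the scene. Friction and masses are not known exactly. Their poses are not given: they have to be found in the camera images.
- holder: Circuit-board holder fixed to the bench; dark base 130 (x) by 285 (y) by 14 mm. Origin on the bench surface; z up, y from the fixed jaw (face at y = -70 mm, 55 mm high) past the sliding jaw to the wheel (y = 135 mm). White scale strip at x = 36 to 76 mm, top 22 mm high. Grey cheeks beside the wheel: 71 mm high, 70 mm long (y), 8 mm thick, inner faces at x = +-16 mm.
- wheel: Brass knurled wheel with dark ridges, 64 mm diameter, 26 mm wide, between the cheeks. Origin at its centre, 45 mm above the bench; axle along the holder's x; the frame turns with the wheel. Its crown is open from above, 6 mm over the cheeks. Stiff to turn (about 0.035 N m, 1.1 N at the rim), stays where it is left; end stops at jaw fully open and jaw 50 mm closed.
- wheel_top (a point): Top of the wheel, 77 mm above the bench, at holder x = 0, y = 135 mm; does not turn with the wheel. Rolling the top towards the fixed jaw (holder -y) closes the gap: the jaw moves the same way as the wheel's top, 7 mm per radian (about 0.22 mm per mm of rim travel). Rolling the other way opens it.
- jaw: Sliding jaw, aluminium, 60 mm (x) by 20 mm (y), top 55 mm above the bench, moving along the holder's y axis on two rods, driven by the wheel through a rack. Origin on the bench level under its gripping face; only the wheel may move it.
- pointer (a point): Middle of the top of the black pointer (4 mm wide in y) that sticks out from the sliding jaw's gripping face over the scale, 26.5 mm above the bench.
- mark (a point): Centre of the top of the red gauge mark, a bar 6 mm wide (holder y) and 22 mm long (holder x) on the scale strip, 25 mm above the bench; its axes are the holder's. At the start it lies 11 to 42 mm from the pointer on the fixed-jaw side.
- board: Green circuit board, loose, 60 by 98 mm, up to 15 mm high, origin under its centre; leave alone.
- meter: Yellow hand multimeter, loose, 75 by 145 by 41 mm, origin under its centre; leave alone.
- screwdriver: Screwdriver, loose, 150 mm long, lying along its x axis; leave alone.
- cleaner: Small green bottle with a blue cap, loose, 44 mm in diameter, 90 mm high, origin under its centre; leave alone.

How it is judged:
By the outcome, as a careful person would: the job done as asked, in the order asked, and still so for the second after the job is handed in, with the robot touching nothing.
It also fails if it takes over 64 s, if anything falls off the work surface, if the arm or the gripper's body presses on something with over 40 N, if the wrist force passes 120 N, or if a joint passes its speed limit or range.

## Working session

There is one attempt and no reset: what is moved stays moved. The work goes in short steps, Python scripts to look and compute and a tool call to move; the robot and the scene stay as the last step left them, time stands still between calls to the robot, and variables do not carry over. Pictures are saved under pics/ and viewed, at most 10 in all, crops included, and the job is handed in when it is done.

Besides the shell and the picture viewer there is one more tool, called after "Request:" as name(argument=value, ...), one argument or row to a line, values as JSON. send_rows: Moves the arm, as the interface text tells. Its arguments: {"type":"object","properties":{"steps":{"type":"array"},"grip_force":{"type":"number"}},"required":["steps"]}

```bash
mkdir -p pics
python3 - <<'E'
from cell import robot
import cv2,pickle
s=robot.state();print(s['clock'],s['eef_pos'],s['eef_rot'],s['width'])
for n in("top","side"):
    c=robot.capture(n);pickle.dump(c,open(n+'.pkl','wb'));cv2.imwrite(f'pics/{n}0.png',c['img'][:,:,::-1]);print(n,c['fx'],c['fy'],c['cx'],c['cy'],c['R'],c['t'])
E
```

```text
0.0 [ 221.97582676 -529.64612961  230.37788558] [-3.07793513e+00 -6.18766150e-01  3.62153934e-04] 1.00245133174399
top 479.58551888170246 479.58551888170246 251.14188234856684 197.8587610676628 [[-1.91896661e-03 -9.99998158e-01 -3.77072633e-05]
 [-9.99242167e-01  1.91898183e-03 -3.88768339e-02]
 [ 3.88768346e-02 -3.69246585e-05 -9.99244009e-01]] [-41.55168513 598.45307029 946.80201402]
side 389.69524548262126 389.69524548262126 253.1727568247424 190.84736345805254 [[-0.8380461  -0.54553066  0.00866171]
 [-0.34862353  0.52320975 -0.77763307]
 [ 0.4196908  -0.65471204 -0.62865872]] [492.53594559 288.19242989 641.91636391]
```

View pics/top0.png

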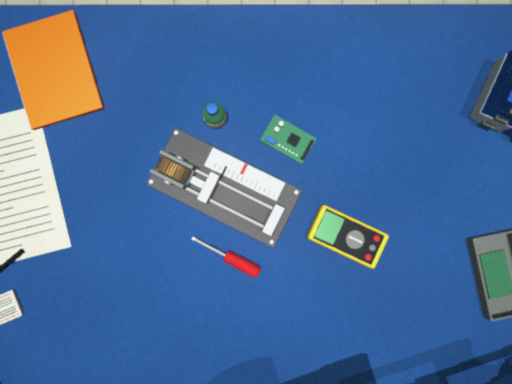

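View pics/side0.png

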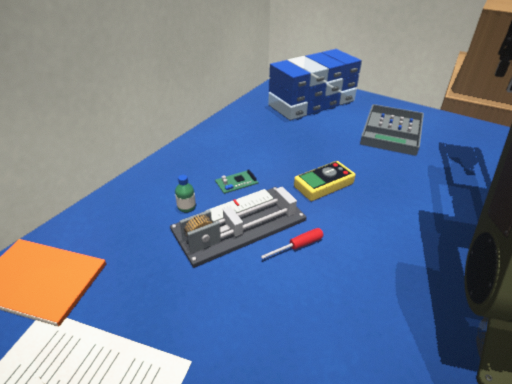

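The top view shows the holder at about px (150–300, 130–245), with the wheel at (173,170), the pointer near (215,178) and the red mark at (243,169). The cleaner is close by at (213,112). Next I'll enlarge it.

Run:
```python
import cv2
i=cv2.imread('pics/top0.png')[122:250,142:307]
cv2.imwrite('pics/c1.png',cv2.resize(i,None,fx=4.5,fy=4.5,interpolation=cv2.INTER_CUBIC))
```

```text
(no output)
```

View pics/c1.png

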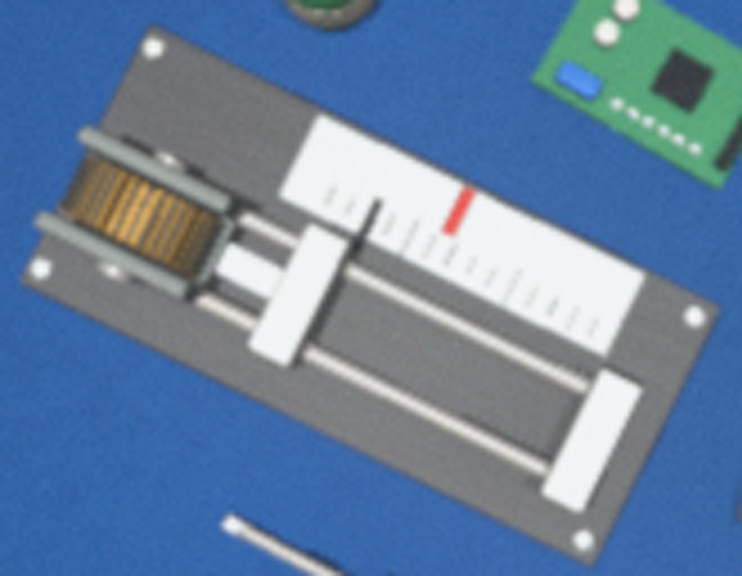

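The crop shows the pointer from (378,203) to (352,250), the mark centre at (459,210), and the cheeks' top ends at (85,133), (235,203), (42,220) and (190,293). The base corners are at (150,25), (718,310), (594,565) and (22,282).

```bash
cat > h.py <<'E'
import numpy as np
def back(c,u,v,z):
    d=c['R'].T@np.array([(u-c['cx'])/c['fx'],(v-c['cy'])/c['fy'],1]); o=-c['R'].T@c['t']
    return o+d*(z-o[2])/d[2]
E
python3 - <<'E'
from h import *
import pickle
from scipy.spatial.transform import Rotation as Ro
c=pickle.load(open('top.pkl','rb'))
f=lambda p,z:back(c,141.5+(p[0]+.5)/4.5,121.5+(p[1]+.5)/4.5,z)
B=np.array([f(p,14) for p in[(150,25),(718,310),(594,565),(22,282)]]);print(B.round(1), np.linalg.norm(B[0]-B[1]),np.linalg.norm(B[2]-B[1]))
d=(B[0]+B[3]-B[1]-B[2]);yh=d/np.linalg.norm(d);xh=np.cross(yh,[0,0,1]);print('yaw of +y',np.degrees(np.arctan2(yh[1],yh[0])),xh,yh)
C=np.array([f(p,71) for p in[(85,133),(235,203),(42,220),(190,293)]]);w=C.mean(0);d2=C[0]+C[2]-C[1]-C[3]
print('wheel',w,np.degrees(np.arctan2(d2[1],d2[0])),np.linalg.norm(d2)/2)
m=f((459,210),25);p=f((365,227),26.5)
print('mark',m,'ptr',p,'dy',(m-p)@yh,'dx',(m-p)@xh)
# holder frame relative to base centre
b=B.mean(0);print('wheel rel',(w-b)@xh,(w-b)@yh)
s=np.array([-3.07793513e+00,-6.18766150e-01,3.6e-4]);print(Ro.from_rotvec(s).as_matrix().round(3))
R=Ro.from_rotvec(s).as_matrix();print('yh in tool',R.T@yh,'target delta tool',R.T@(np.array([*w[:2],77])-[221.976,-529.646,230.378]))
E
```

```text
[[ 740.4  109.8   14. ]
 [ 612.8 -142.5   14. ]
 [ 500.2  -87.1   14. ]
 [ 625.8  166.1   14. ]] 282.7697750933673 125.45197899259591
yaw of +y 63.39261813618038 [ 0.89409654 -0.44787429  0.        ] [0.44787429 0.89409654 0.        ]
wheel [651.05738036 105.39848052  71.        ] 64.2551610341234 69.2233948708158
mark [656.35711347 -27.93645821  25.        ] ptr [648.81322909  13.2341683   26.5       ] dy -33.43180294006308 dx 25.18422583720203
wheel rel -14.08412109839915 97.89476661886158
[[ 0.922  0.386 -0.001]
 [ 0.386 -0.922  0.002]
 [ 0.    -0.002 -1.   ]]
yh in tool [ 0.75860099 -0.65155376  0.00149644] target delta tool [ 641.12972146 -419.57081962  154.37014503]
```

Request:
send_rows(
  steps=[
    [0.08,-0.053,0.01,0,0,-0.18,0],
    [0.655,-0.431,0.05,0,0,-2.28,0],
    [0.655,-0.431,0.05,0,0,-2.28,0],
    [0.655,-0.431,0.05,0,0,-2.28,0],
    [0.655,-0.431,0.05,0,0,-2.28,0],
    [0.655,-0.431,0.05,0,0,-2.28,0],
    [0.655,-0.431,0.05,0,0,-2.28,0],
    [0.655,-0.431,0.05,0,0,-2.28,0],
  ],
  grip_force=20,
)

```text
clock: 1.1
eef_pos: [501.2, -114.5, 198.2]
eef_rot: [-1.833, -2.551, 0.0]
contact_force: [0.6, -0.3, 0.3]
width: 0.0
gripper_force: 0.0
```

```bash
cat >> h.py <<'E'
from scipy.spatial.transform import Rotation as Ro
yh=np.array([.4416,.8972,0]); xh=np.cross(yh,[0,0,1.])   # yaw 63.8
W=np.array([651.1,105.4,77.])
RG=np.stack([-xh,yh,[0,0,-1.]],1)   # tool x=-xh, y=+yh, z down
def goal(s,hx,hy,z):
    R=Ro.from_rotvec(s['eef_rot']).as_matrix();g=W+hx*xh+hy*yh;g[2]=z
    return (R.T@(g-s['eef_pos'])).round(1),Ro.from_matrix(R.T@RG).as_rotvec().round(3)
def rel(s): d=s['eef_pos']-W; return np.round([d@xh,d@yh,s['eef_pos'][2]],1)
E
python3 - <<'E'
from h import *
from cell import robot
s=robot.state();print(goal(s,0,18,110),s['q'].round(2))
E
```

```text
(array([173.3, 224.9,  88.1]), array([-0.   , -0.   , -0.789])) [-0.31  0.25  1.68 -0.    1.21 -0.63]
```

Request:
send_rows(
  steps=[
    [0.173,0.225,0.06,0,0,-0.79,0],
    [0.173,0.225,0.06,0,0,-0.79,0],
    [0.173,0.225,0.06,0,0,-0.79,0],
    [0.173,0.225,0.06,0,0,-0.79,0],
    [0.173,0.225,0.088,0,0,-0.79,0],
    [0.173,0.225,0.088,0,0,-0.79,0],
    [0.173,0.225,0.088,0,0,-0.79,0],
    [0.173,0.225,0.088,0,0,-0.79,0],
  ],
)

```text
clock: 2.1
eef_pos: [660.0, 117.2, 111.7]
eef_rot: [0.722, 3.056, 0.0]
contact_force: [-0.3, -0.7, -0.5]
width: 0.002
gripper_force: 0.0
```

Run:
```python
from h import *
from cell import robot
import cv2
s=robot.state();print(rel(s),goal(s,0,16,110),s['q'].round(2),s['contact_force'])
c=robot.capture('side');
def pr(X): v=c['R']@X+c['t'];return v[:2]/v[2]*c['fx']+[c['cx'],c['cy']]
print(pr(W),pr(s['eef_pos']))
i=c['img'][150:270,140:300,::-1];i=cv2.resize(i,None,fx=5,fy=5,interpolation=cv2.INTER_CUBIC)
cv2.imwrite('pics/s1.png',i)
```

```text
[  2.8  14.5 111.7] (array([2.8, 1.5, 1.7]), array([ 0.   ,  0.001, -0.006])) [ 0.11  0.53  1.44 -0.    1.16 -0.99] [-0.26684546 -0.70608021 -0.48816778]
[199.46492741 218.43316646] [190.79340717 207.26964661]
```

View pics/s1.png

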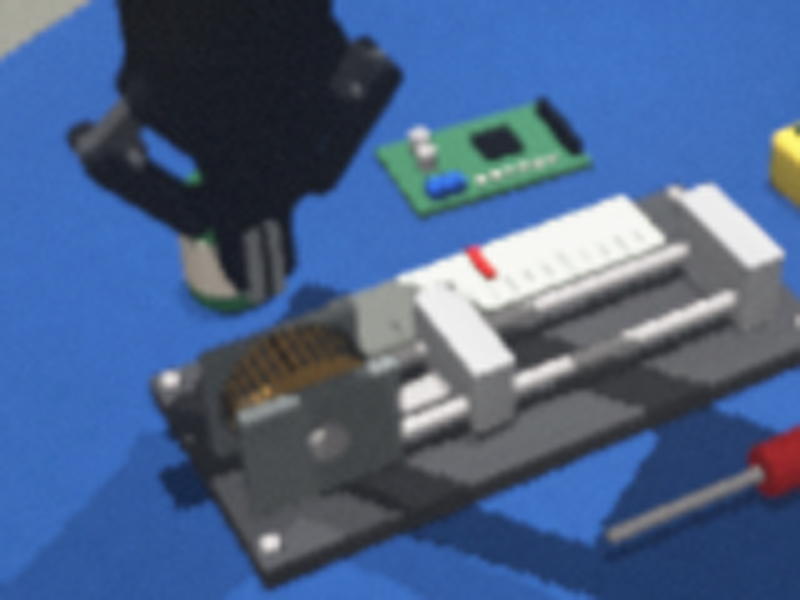

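The fingertips are at crop (265,295), just above and on the +y side of the wheel crown at (290,345), which agrees with the estimates. I'll descend next.

Request:
send_rows(
  steps=[
    [0.003,0.001,0.015,0,0,-0.006,0],
    [0.003,0.001,0.03,0,0,-0.006,0],
    [0.003,0.001,0.03,0,0,-0.006,0],
    [0.003,0.001,0.03,0,0,-0.006,0],
  ],
)

```text
clock: 2.65
eef_pos: [657.7, 120.6, 80.1]
eef_rot: [-0.711, -3.06, 0.0]
contact_force: [1.0, -0.1, 0.3]
width: -0.004
gripper_force: 0.0
```

Request:
send_rows(
  steps=[
    [0,0,0.002,0,0,0,0],
    [0,0,0.002,0,0,0,0],
  ],
)

```text
clock: 2.9
eef_pos: [658.0, 120.7, 78.6]
eef_rot: [0.71, 3.06, 0.0]
contact_force: [-0.9, -0.3, -0.3]
width: -0.001
gripper_force: 0.0
```

Request:
send_rows(
  steps=[
    [0,0,0.001,0,0,0,0],
    [0,0,0.001,0,0,0,0],
  ],
)

```text
clock: 3.15
eef_pos: [657.8, 120.7, 77.5]
eef_rot: [-0.71, -3.06, 0.0]
contact_force: [0.5, -0.3, 1.0]
width: 0.001
gripper_force: 0.0
```

Request:
send_rows(
  steps=[
    [0,0,0.0007,0,0,0,0],
    [0,0,0.0007,0,0,0,0],
  ],
)

```text
clock: 3.4
eef_pos: [657.8, 120.7, 76.8]
eef_rot: [-0.711, -3.06, -0.0]
contact_force: [0.2, 0.0, 0.4]
width: 0.003
gripper_force: 0.0
```

Request:
send_rows(
  steps=[
    [0,0,0.0005,0,0,0,0],
    [0,0,0.0005,0,0,0,0],
  ],
)

```text
clock: 3.65
eef_pos: [657.8, 120.7, 76.3]
eef_rot: [0.711, 3.06, 0.0]
contact_force: [0.2, -1.3, 0.9]
width: -0.0
gripper_force: 0.1
```

Request:
send_rows(
  steps=[
    [0,0,0.0005,0,0,0,0],
    [0,0,0.0005,0,0,0,0],
  ],
)

```text
clock: 3.9
eef_pos: [657.9, 120.7, 76.2]
eef_rot: [0.711, 3.06, 0.0]
contact_force: [-1.6, -0.2, 2.8]
width: 0.0
gripper_force: 1.3
```

Request:
send_rows(
  steps=[
    [0,-0.004,0,0,0,0,0],
    [0,-0.004,0,0,0,0,0],
  ],
)

```text
clock: 4.15
eef_pos: [656.4, 117.5, 76.7]
eef_rot: [0.711, 3.059, 0.002]
contact_force: [-2.0, 1.3, 4.9]
width: -0.001
gripper_force: 2.7
```

Request:
send_rows(
  steps=[
    [0,-0.002,0,0,0,0,0],
    [0,-0.004,0,0,0,0,0],
    [0,-0.006,0,0,0,0,0],
    [0,-0.008,0,0,0,0,0],
  ],
)

```text
clock: 4.65
eef_pos: [652.8, 110.4, 77.0]
eef_rot: [0.71, 3.059, 0.002]
contact_force: [-1.0, 2.3, 7.3]
width: -0.0
gripper_force: 3.5
```

```bash
cat >> h.py <<'E'
def look():
    import cv2; from cell import robot
    s=robot.state();c=robot.capture('side');print('rel',rel(s),'q6',s['q'][5].round(2))
    return c
E
python3 - <<'E'
from h import *
import cv2
c=look()
cv2.imwrite('pics/s2.png',cv2.resize(c['img'][170:250,165:265,::-1],None,fx=7,fy=7,interpolation=cv2.INTER_CUBIC))
E
```

```text
rel [-0.7  5.3 77. ] q6 -1.01
```

View pics/s2.png

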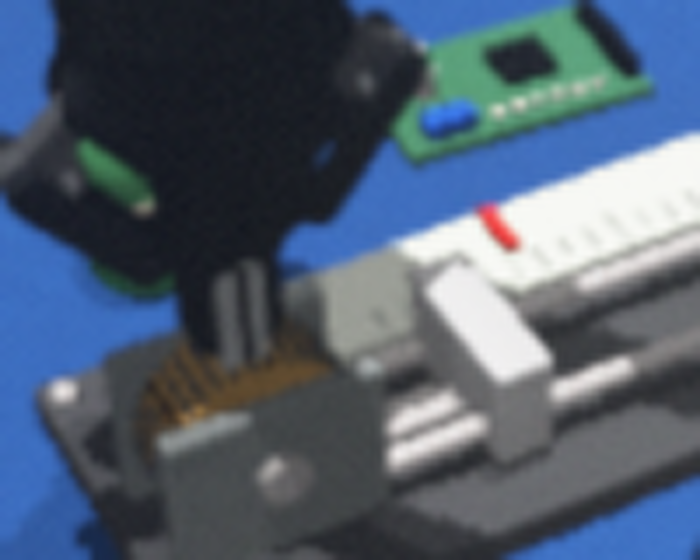

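The finger sits on the crown at crop (245,340), and the jaw has barely moved from its start. I'll track the jaw in the top view by template matching and carry on with the stroke.

Request:
send_rows(
  steps=[
    [0,-0.002,-0.0003,0,0,0,0],
    [0,-0.005,-0.0004,0,0,0,0],
    [0,-0.008,-0.0004,0,0,0,0],
    [0,-0.01,-0.0004,0,0,0,0],
  ],
)

```text
clock: 5.2
eef_pos: [648.2, 101.1, 76.9]
eef_rot: [0.711, 3.06, 0.001]
contact_force: [-1.4, 1.2, 5.0]
width: -0.0
gripper_force: 2.4
```

```bash
cat >> h.py <<'E'
def jaw(save=None):
    """jaw travel (mm, towards fixed jaw) since start, from the top view"""
    import cv2,pickle; from cell import robot
    from scipy.optimize import minimize_scalar
    a=pickle.load(open('top.pkl','rb'));c=robot.capture('top')
    if save: cv2.imwrite(save,cv2.resize(c['img'][122:250,142:307,::-1],None,fx=4.5,fy=4.5,interpolation=cv2.INTER_CUBIC))
    P=lambda X:(lambda v:v[:2]/v[2]*a['fx']+[a['cx'],a['cy']])(a['R']@X+a['t'])
    J=np.array([[283,223],[0,0]])  # jaw top face corners in crop px, at the start
    q=np.array([(318,228),(345,240),(290,362),(252,345)])/4.5+[141.6,121.6]
    A=cv2.cvtColor(a['img'],cv2.COLOR_RGB2GRAY).astype(np.float32);C=cv2.cvtColor(c['img'],cv2.COLOR_RGB2GRAY).astype(np.float32)
    m=cv2.fillConvexPoly(np.zeros(A.shape,np.uint8),q.round().astype(int),1);m=cv2.dilate(m,np.ones((5,5),np.uint8))
    Y,X=np.nonzero(m);p0=back(a,*q.mean(0),55);u=(P(p0-10*yh)-P(p0))/10
    def e(t):
        w=cv2.remap(C,(X+t*u[0]).astype(np.float32),(Y+t*u[1]).astype(np.float32),cv2.INTER_LINEAR).ravel()
        return -np.corrcoef(w,A[Y,X])[0,1]
    g=np.arange(-5,50,.25);E=[e(t) for t in g];k=int(np.argmin(E))
    return minimize_scalar(e,bounds=(g[k]-.3,g[k]+.3),method='bounded').x.round(2),round(-min(E),3)
E
python3 - <<'E'
from h import *
from cell import robot
print(jaw(),rel(robot.state()))
E
```

```text
(np.float64(5.4), np.float64(0.785)) [-0.7 -5.5 76.8]
```

Request:
send_rows(
  steps=[
    [0,-0.003,0,0,0,0,0],
    [0,-0.006,0,0,0,0,0],
    [0,-0.009,0.0003,0,0,0,0],
    [0,-0.012,0.0008,0,0,0,0],
  ],
)

```text
clock: 5.75
eef_pos: [642.4, 89.7, 74.8]
eef_rot: [-0.711, -3.059, 0.001]
contact_force: [-0.6, -0.5, -0.8]
width: 0.001
gripper_force: 0.0
```

Request:
send_rows(
  steps=[
    [0,0,-0.006,0,0,0,0],
    [0,0,-0.006,0,0,0,0],
  ],
)

```text
clock: 6.0
eef_pos: [643.4, 90.1, 82.0]
eef_rot: [0.71, 3.059, 0.001]
contact_force: [0.2, -0.0, 0.1]
width: 0.0
gripper_force: 0.0
```

Run:
```python
from h import *
from cell import robot
print(jaw('pics/t2.png'),rel(robot.state()),goal(robot.state(),0,18,84))
```

```text
(np.float64(6.32), np.float64(0.708)) [ -0.3 -17.1  81.9] (array([-0.4, 35.1, -2.1]), array([0.001, 0.001, 0.001]))
```

View pics/t2.png

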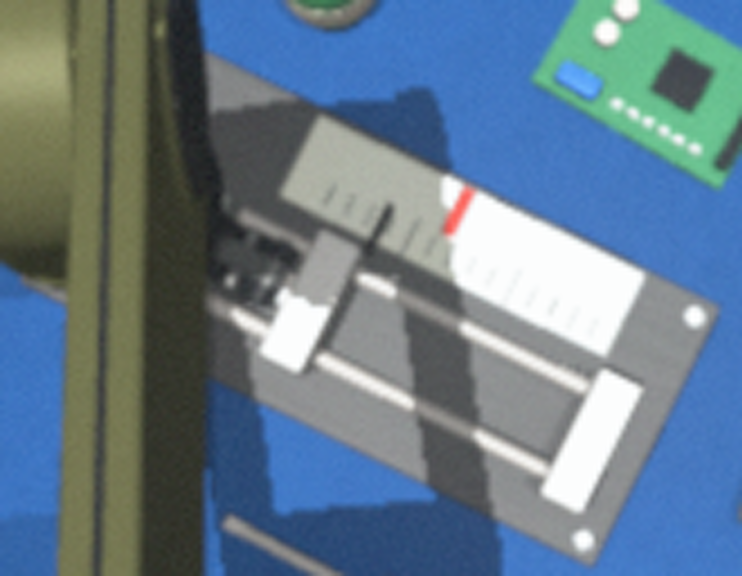

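The pointer tip is now at crop (389,207) and the mark is still at (459,210), so the jaw has moved about 5–6 mm. The next stroke will follow the arc of the crown.

Request:
send_rows(
  steps=[
    [0,0.02,0,0,0,0,0],
    [0,0.039,0,0,0,0,0],
    [0,0.039,0.004,0,0,0,0],
    [0,0.039,0.006,0,0,0,0],
    [0,0.039,0.006,0,0,0,0],
  ],
)

```text
clock: 6.68
eef_pos: [659.6, 125.0, 75.0]
eef_rot: [-0.71, -3.059, 0.001]
contact_force: [-0.7, 0.2, 0.6]
width: 0.0
gripper_force: 0.0
```

Run:
```python
from h import *
from cell import robot
print(rel(robot.state()),goal(robot.state(),0,22,73.5),robot.state()['contact_force'])
```

```text
[-1.1 21.4 75. ] (array([-1.1,  0.6,  1.5]), array([-0.001, -0.001,  0.001])) [-0.70693993  0.19472308  0.60242304]
```

Request:
send_rows(
  steps=[
    [0,0,0.0012,0,0,0,0],
    [0,-0.002,0.0008,0,0,0,0],
    [0,-0.004,0,0,0,0,0],
    [0,-0.008,-0.0007,0,0,0,0],
    [0,-0.012,-0.0009,0,0,0,0],
    [0,-0.016,-0.001,0,0,0,0],
  ],
)

```text
clock: 7.42
eef_pos: [652.5, 110.5, 77.0]
eef_rot: [-0.711, -3.06, 0.0]
contact_force: [-2.3, 2.7, 6.2]
width: 0.001
gripper_force: 2.9
```

Request:
send_rows(
  steps=[
    [0,-0.004,0,0,0,0,0],
    [0,-0.008,0,0,0,0,0],
    [0,-0.012,0,0,0,0,0],
    [0,-0.015,0.0003,0,0,0,0],
    [0,-0.018,0.0008,0,0,0,0],
  ],
)

```text
clock: 8.05
eef_pos: [644.8, 94.1, 75.4]
eef_rot: [-0.71, -3.06, 0.001]
contact_force: [-0.8, 0.7, 2.0]
width: 0.0
gripper_force: 0.9
```

Request:
send_rows(
  steps=[
    [0,0,-0.006,0,0,0,0],
    [0,0.02,-0.006,0,0,0,0],
    [0,0.035,-0.004,0,0,0,0],
    [0,0.035,0,0,0,0,0],
    [0,0.035,0,0,0,0,0],
  ],
)

```text
clock: 8.68
eef_pos: [659.7, 126.4, 74.5]
eef_rot: [-0.709, -3.059, 0.002]
contact_force: [-1.0, -0.4, -0.4]
width: 0.0
gripper_force: 0.0
```

Run:
```python
from h import *
from cell import robot
print(jaw(),rel(robot.state()),robot.state()['contact_force'])
```

```text
(np.float64(13.18), np.float64(0.715)) [-1.4 22.4 74.8] [-0.04825859  0.32605784 -0.11080768]
```

Request:
send_rows(
  steps=[
    [-0.001,0,0.0012,0,0,0,0],
    [-0.001,-0.003,0.0006,0,0,0,0],
    [-0.001,-0.005,0,0,0,0,0],
    [-0.001,-0.009,-0.0009,0,0,0,0],
    [-0.001,-0.013,-0.0012,0,0,0,0],
    [-0.001,-0.017,-0.0013,0,0,0,0],
  ],
)

```text
clock: 9.48
eef_pos: [653.8, 110.0, 77.1]
eef_rot: [0.711, 3.06, 0.0]
contact_force: [0.3, 0.3, 1.1]
width: -0.0
gripper_force: 0.6
```

Request:
send_rows(
  steps=[
    [0,-0.004,0,0,0,0,0],
    [0,-0.008,0,0,0,0,0],
    [0,-0.012,0,0,0,0,0],
    [0,-0.015,0.0003,0,0,0,0],
    [0,-0.018,0.0008,0,0,0,0],
  ],
)

```text
clock: 10.1
eef_pos: [645.4, 93.8, 75.7]
eef_rot: [-0.71, -3.059, 0.001]
contact_force: [0.1, 0.4, 0.0]
width: -0.0
gripper_force: 0.0
```

Request:
send_rows(
  steps=[
    [0,0,-0.006,0,0,0,0],
    [0,0.02,-0.006,0,0,0,0],
    [0,0.035,-0.004,0,0,0,0],
    [0,0.035,0,0,0,0,0],
    [0,0.035,0,0,0,0,0],
  ],
)

```text
clock: 10.72
eef_pos: [660.6, 126.0, 75.1]
eef_rot: [-0.709, -3.059, 0.001]
contact_force: [1.0, -0.0, 0.0]
width: 0.002
gripper_force: 0.0
```

Run:
```python
from h import *
from cell import robot
print(jaw('pics/t3.png'),rel(robot.state()),robot.state()['contact_force'])
```

```text
(np.float64(15.43), np.float64(0.697)) [-0.4 22.4 75.4] [0.14861786 0.82049044 0.58813164]
```

View pics/t3.png

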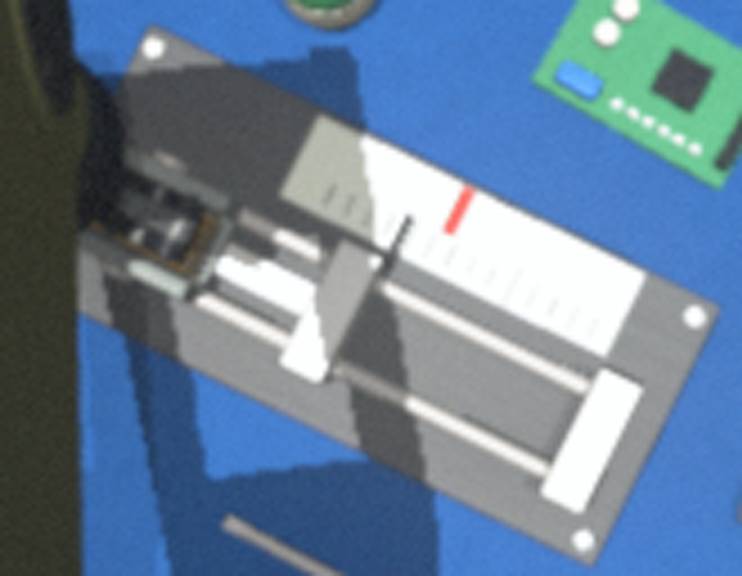

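The pointer tip is at crop (409,219), about 15.4 mm of travel with 18 mm to go. That stroke was slightly too light, so the next one presses 0.8 mm deeper.

Request:
send_rows(
  steps=[
    [0,0,0.0018,0,0,0,0],
    [0,-0.003,0.0012,0,0,0,0],
    [0,-0.005,0.0006,0,0,0,0],
    [0,-0.009,-0.0001,0,0,0,0],
    [0,-0.013,-0.0004,0,0,0,0],
    [0,-0.017,-0.0005,0,0,0,0],
  ],
)

```text
clock: 11.52
eef_pos: [653.7, 110.0, 77.0]
eef_rot: [0.711, 3.06, 0.0]
contact_force: [-1.3, 2.9, 2.8]
width: -0.005
gripper_force: 2.1
```

Request:
send_rows(
  steps=[
    [0,-0.004,0,0,0,0,0],
    [0,-0.008,0,0,0,0,0],
    [0,-0.012,0,0,0,0,0],
    [0,-0.015,0.0003,0,0,0,0],
    [0,-0.018,0.0008,0,0,0,0],
  ],
)

```text
clock: 12.15
eef_pos: [645.7, 93.8, 75.5]
eef_rot: [-0.711, -3.06, 0.001]
contact_force: [0.2, 0.7, 0.9]
width: -0.002
gripper_force: 0.7
```

Request:
send_rows(
  steps=[
    [0,0,-0.006,0,0,0,0],
    [0,0.02,-0.006,0,0,0,0],
    [0,0.035,-0.004,0,0,0,0],
    [0,0.035,0,0,0,0,0],
    [0,0.035,0,0,0,0,0],
  ],
)

```text
clock: 12.78
eef_pos: [660.6, 125.9, 74.8]
eef_rot: [-0.709, -3.059, 0.002]
contact_force: [-0.6, -0.2, -0.2]
width: -0.0
gripper_force: 0.0
```

Run:
```python
from h import *
from cell import robot
print(jaw(),rel(robot.state()),robot.state()['contact_force'])
```

```text
(np.float64(23.34), np.float64(0.685)) [-0.4 22.4 75.1] [-0.70353293  0.02293366  0.28726477]
```

Request:
send_rows(
  steps=[
    [0,0,0.0016,0,0,0,0],
    [0,-0.003,0.001,0,0,0,0],
    [0,-0.005,0.0004,0,0,0,0],
    [0,-0.009,-0.0003,0,0,0,0],
    [0,-0.013,-0.0006,0,0,0,0],
    [0,-0.017,-0.0007,0,0,0,0],
  ],
)

```text
clock: 13.58
eef_pos: [653.6, 110.1, 77.0]
eef_rot: [0.711, 3.06, 0.0]
contact_force: [-1.8, 1.6, 5.3]
width: 0.001
gripper_force: 2.7
```

Request:
send_rows(
  steps=[
    [0,-0.004,0,0,0,0,0],
    [0,-0.008,0,0,0,0,0],
    [0,-0.012,0,0,0,0,0],
    [0,-0.015,0.0003,0,0,0,0],
    [0,-0.018,0.0008,0,0,0,0],
  ],
)

```text
clock: 14.2
eef_pos: [645.7, 93.7, 75.4]
eef_rot: [-0.711, -3.06, 0.001]
contact_force: [-0.4, 0.7, 1.8]
width: 0.004
gripper_force: 0.7
```

Request:
send_rows(
  steps=[
    [0,0,-0.006,0,0,0,0],
    [0,0.02,-0.006,0,0,0,0],
    [0,0.035,-0.004,0,0,0,0],
    [0,0.035,0,0,0,0,0],
    [0,0.035,0,0,0,0,0],
  ],
)

```text
clock: 14.82
eef_pos: [660.6, 125.9, 74.7]
eef_rot: [-0.709, -3.059, 0.002]
contact_force: [-0.5, -0.7, -0.6]
width: 0.004
gripper_force: 0.0
```

Run:
```python
from h import *
from cell import robot
print(jaw('pics/t4.png'),rel(robot.state()),robot.state()['contact_force'])
```

```text
(np.float64(31.39), np.float64(0.687)) [-0.4 22.4 74.9] [ 0.85411865  0.05301685 -0.71873465]
```

View pics/t4.png

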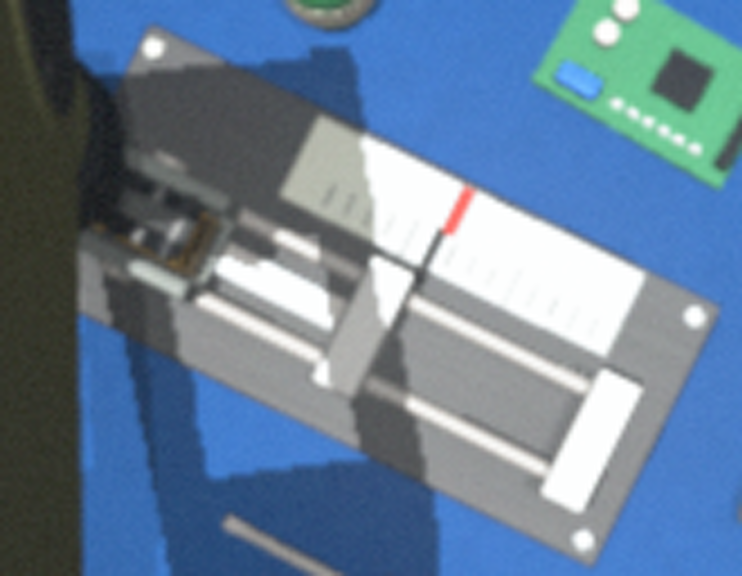

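The pointer axis runs from (441,233) to (420,275), with the mark axis just to its right. About 2.3 mm remains, which is roughly 10.5 mm at the rim.

Request:
send_rows(
  steps=[
    [0,0,-0.006,0,0,0,0],
    [0,-0.012,-0.006,0,0,0,0],
    [0,-0.012,-0.002,0,0,0,0],
    [0,-0.012,-0.0008,0,0,0,0],
    [0,-0.012,-0.0008,0,0,0,0],
  ],
)

```text
clock: 15.5
eef_pos: [655.9, 114.6, 76.9]
eef_rot: [0.711, 3.06, -0.0]
contact_force: [-2.0, -1.0, 3.6]
width: 0.003
gripper_force: 2.1
```

Request:
send_rows(
  steps=[
    [0,-0.003,0,0,0,0,0],
    [0,-0.006,0,0,0,0,0],
    [0,-0.009,0,0,0,0,0],
    [0,-0.0105,0,0,0,0,0],
    [0,-0.0105,0,0,0,0,0],
  ],
)

```text
clock: 16.12
eef_pos: [651.5, 105.6, 77.0]
eef_rot: [0.711, 3.06, 0.001]
contact_force: [-0.8, 1.1, 6.2]
width: -0.001
gripper_force: 2.8
```

Request:
send_rows(
  steps=[
    [0,0,-0.005,0,0,0,0],
    [0,0,-0.05,0,0,0,0],
    [0,0,-0.1,0,0,0,0],
    [0,0.05,-0.13,0,0,0,0],
    [0,0.08,-0.13,0,0,0,0],
    [0,0.08,-0.13,0,0,0,0],
    [0,0.08,-0.13,0,0,0,0],
  ],
)

```text
clock: 17.0
eef_pos: [685.7, 176.5, 205.4]
eef_rot: [-0.71, -3.058, 0.003]
contact_force: [0.5, 0.5, -0.8]
width: -0.0
gripper_force: 0.0
```

Run:
```python
from h import *
from cell import robot
import cv2
c=robot.capture('top');print(jaw(),rel(robot.state()),robot.state()['contact_force'])
cv2.imwrite('pics/t5.png',cv2.resize(c['img'][155:200,210:270,::-1],None,fx=12,fy=12,interpolation=cv2.INTER_CUBIC))
```

```text
(np.float64(33.32), np.float64(0.957)) [-1.000e-01  7.870e+01  2.056e+02] [-0.44407768  0.17819191  0.06396342]
```

View pics/t5.png

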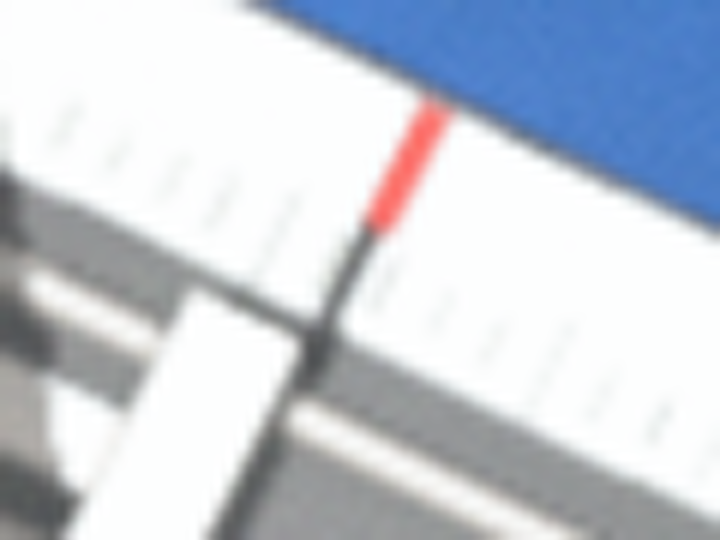

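The pointer ends at (368,232), slightly left of the mark axis, which runs from (437,103) to (381,228). That's about 1–2 mm short, so I'll measure it with centroids.

Run:
```python
from h import *
from cell import robot
import cv2
for n in('top','side'):
    c=robot.capture(n);im=c['img'].astype(float)
    P=lambda X:(lambda v:v[:2]/v[2]*c['fx']+[c['cx'],c['cy']])(c['R']@X+c['t'])
    M=np.array([656.36,-27.94,25.])
    H=np.linspace(-14,14,113);prof=[]
    def row(hx,z):
        uv=np.array([P(np.array([M[0],M[1],z])+hx*xh+h*yh) for h in H]).astype(np.float32)
        return cv2.remap(c['img'].astype(np.float32),uv[:,:1],uv[:,1:],cv2.INTER_LINEAR)[:,0]
    for hx,z in[(-6,25),(-3,25),(0,25),(3,25),(6,25),(-22,26.5),(-20,26.5),(-18,26.5),(-16,26.5),(-14,26.5)]:
        r=row(hx,z);w=(r[:,0]-r[:,1]) if hx>-10 else r.max()-r.mean(1)
        w=np.clip(w-.4*w.max(),0,None);k=w.argmax();s=slice(max(0,k-16),k+17)
        print(n,hx,round((w[s]@H[s])/w[s].sum(),2))
```

```text
top -6 0.11
top -3 0.23
top 0 0.16
top 3 0.04
top 6 0.15
top -22 1.1
top -20 1.04
top -18 1.06
top -16 0.99
top -14 0.82
side -6 1.56
side -3 0.42
side 0 0.28
side 3 -0.01
side 6 -0.64
side -22 8.37
side -20 7.8
side -18 7.28
side -16 6.67
side -14 5.95
```

```bash
python3 -c "
from cell import robot
print(robot.close_job())"
```

```text
the job is handed in; nothing more can be done
None
```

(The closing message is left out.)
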